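# Put the massage balls to rest in their cups

### The arm

A 7-joint arm with a two-finger parallel gripper is mounted at the origin on the work surface. World frame = base frame: x ahead of the robot, y to its left, z up, the work surface at z = 0. Lengths are in m, angles in rad, forces in N, time in s.
With the tool pointing down it reaches from about 0.4 to 0.85 m from the base axis. Payload 10.4 kg.
Tool frame: the origin (TCP) lies at the very end of the fingers, on their centre line; the grasp point (between the pads) lies 19 mm behind it (r.pinch_z is the distance from the TCP to the grasp point, in m); z points along the fingers, y is the line along which they close (so a half turn about z gives the same grasp; the last joint's range is limited). The gripper opens to 87 mm and grips with 3 to 60 N. Pads are 19 mm wide; open, the fingers measure 117 mm over their backs; the gripper's body (75 mm by 190 mm) begins 51 mm behind the grasp point.
Start: joints at [1.152, 0.332, -0.065, 1.46, 0.022, 1.35, -0.088], TCP at [0.241, -0.577, 0.223] pointing down, gripper open.
Joint ranges: [-2.6, 2.6], [-0.5, 2.12], [-1.47, 1.34], [0.16, 2.42], [-1.27, 4.41], [0.06, 2.06], [-2.6, 2.6]. Speed limits (rad/s): [2.22, 2.22, 2.79, 2.79, 3.14, 3.14, 3.14].

### API

Orientations are given as a unit quaternion [x, y, z, w].
In Python, from bench import sensors, vision, r gives the robot as it stands.
- The arm moves only by the shell command python3 -m crank 'ROWS' [OPENING] [FORCE]. ROWS is JSON, a list of rows, each a list of 2 entries, a list of its own where there are three numbers: the shift along the tool's x, y, z normalised to -1 to 1, where 1 is 3 cm, then the turn about the tool's z normalised to -1 to 1, where 1 is 8 degrees. A call has 1 to 12 rows; each row shifts and turns the commanded pose from where the row before left it, along the tool's axes as they then stand; what a row does not reach is not made up. A row lasts 1/8 s, in which the tool goes at most 62.5 mm and 10.7 degrees, less where a joint would pass 70% of its speed; a pose out of reach is approached as far as the arm can. A call with a number of a shift or a turn outside -1 to 1 is refused whole. A call with a gripper value outside its range is refused whole. OPENING is the opening, from 0 (shut) to 1 (fully open), set as the call begins (- or left out, the last holds). The fingers move at their own pace and stop on an object; FORCE is the grip in N (left out, the last holds). Time passes only in rows, so rows that do not move let the fingers close. It gives the time, the measured TCP pose, the force, the opening and the grip force at its end, in the units of the state.
- sensors.read_state(): the state, without advancing time (a new reading comes with each control period).
- vision.camera(name): name is "side" or "top"; returns the picture (400x640x3 uint8, red, green, blue); there is no depth.
- vision.camera_model(name): a dict with "vertical_fov" (degrees; the focal length in pixels is half the picture's height over the tangent of half this angle, whatever the lens; pixels are square), "cx", "cy" (the principal point, pixels), "dist" ([k1, k2, p1, p2, k3] as OpenCV has them; the pictures are not rectified), "camera_from_world" (4x4, takes a point from world to camera coordinates). Camera axes: x right, y down, z forward; pixel columns grow to the right and rows downward; lengths in m; the calibration is good to about 2 mm. A picture is of the moment at which its call begins. camera_model takes no time and is no camera call.
- r.close_job(): hands the job in; it is judged then, once.
The state is a dict: "time": time; "joint_positions": joint angles; "joint_vel": joint speeds; "joint_torque": joint torques, N m; "ee_pos": TCP position; "eef_rot": TCP orientation; "ft_force": force on the tool from outside, world axes, zero at the start; "torque": the same for the moment, N m; "width": finger opening in m; "grip_force": force on a finger pad.
Only numpy, scipy, OpenCV 4.12 (cv2) and the standard library are available. Lean on these libraries where they do the work, as an engineer would, in place of code of your own. Each camera call takes 0.05 s, during which the arm holds its last target. There are 200 camera calls.

### The job

Take the large and the small stone massage ball out of the steel tray and set each one in the dimple of the cup of its own size on the stand, under the wire shelf; the middle ball already rests in its cup and stays there, undisturbed. Set them down gently: lower each until it rests in its dimple before letting go, neither dropping it nor pressing it hard, and leave all three lying still. Knock over neither of the glass cups.

Things in the scene. Friction and masses are not known exactly. Their poses are not given: they have to be found in the camera images.
- tray: Shallow open steel tray, 300 x 230 mm, rim 16 mm high, floor and walls 4 mm thick, fixed. Origin: centre of its underside, on the work surface; x along the long side. Two of the three balls lie loose on its floor, 65 mm or more apart, their centres 55 mm or more from the rims along y; steel forceps (loose, 10 x 130 x 7 mm) lie along the +x short side.
- stand: Ball stand, fixed: wooden base board 100 x 350 x 12 mm under a wire shelf. Origin: centre of its underside; y along the row of three cups, +x away from the robot. The cups' stems hold against 60 N. Each cup's height was set by hand, differs and is not measured: find it by touch.
- stand_bar (a point): Middle of the wire shelf's front bar, straight above the row of cups, 230 mm above the work surface. The shelf: three 10 mm bars along the stand's y, this one and two 45 and 90 mm behind it, on 10 mm end posts 165 mm to either side. It bars a vertical hand from the cups: reach in from the robot's side, the hand leaning back about 35 degrees.
- ball_large: The large polished stone ball, 54 mm in diameter, about 220 g; it rolls freely. The origin lies on its surface and turns with it: use the centre point.
- ball_large_center (a point): Centre of the large ball (27 mm above the tray's floor at the start).
- ball_middle: The middle polished stone ball, 46 mm in diameter, about 138 g, already resting in the middle cup; leave it there. The origin lies on its surface and turns with it: use the centre point.
- ball_middle_center (a point): Centre of the middle ball.
- ball_small: The small polished stone ball, 38 mm in diameter, about 78 g; it rolls freely. The origin lies on its surface and turns with it: use the centre point.
- ball_small_center (a point): Centre of the small ball (19 mm above the tray's floor at the start).
- cup_large: Pedestal cup for the large ball, one of three in a row 92 mm apart, any order. Foot 32 mm wide, 22 mm high, fixed; origin: centre of its underside, on the base board; z up. On a stem above, a wooden head with a conical dimple (35 degree slope), 43 mm across, narrower outside than its ball. Height not measured: rim 46.5 to 68.5 mm, seated ball's centre 64.3 to 86.3 mm above the origin.
- cup_middle: Pedestal cup of the same make between or beside the other two, with the middle ball already seated in it (ball centre 70 mm above the cup's origin). Origin: centre of its foot's underside, on the base board; z up.
- cup_small: Pedestal cup for the small ball, one of three in a row 92 mm apart, any order. Foot 32 mm wide, 22 mm high, fixed; origin: centre of its underside, on the base board; z up. On a stem above, a wooden head with a conical dimple (35 degree slope), 30 mm across, narrower outside than its ball. Height not measured: rim 44 to 66 mm, seated ball's centre 56.5 to 78.5 mm above the origin.
- glass_a: Glass cupping cup, loose, globe-shaped, 62 mm wide, 73 mm tall; a bystander. Origin: centre of its underside, z up.
- glass_b: A second glass cupping cup like the first, 62 mm wide, 73 mm tall; a bystander. Origin: centre of its underside, z up.
Mind the look-alikes: they are no part of the job. Leave any orange, pink or yellow look-alike of the ball_small alone.

How it is judged:
At the end, for the whole second after the job is handed in: Each ball rests on the cup of its own size, centre within 5 mm of the cup's axis sideways and at the height of the seat, borne by the cup, at rest (below 20 mm/s and 0.5 rad/s) (horizontal distance between ball_large_center and cup_large below 0.005 m and z of ball_large_center in the frame of cup_large between 0.0603 and 0.0903 m and contact force between ball_large and cup_large above 0.15 N and linear speed of each of ball_large, ball_middle, ball_small below 0.02 m/s and angular speed of each of ball_large, ball_middle, ball_small below 0.5 rad/s and horizontal distance between ball_middle_center and cup_middle below 0.005 m and z of ball_middle_center in the frame of cup_middle between 0.0554 and 0.0854 m and contact force between ball_middle and cup_middle above 0.15 N and horizontal distance between ball_small_center and cup_small below 0.005 m and z of ball_small_center in the frame of cup_small between 0.0525 and 0.0825 m and contact force between ball_small and cup_small above 0.15 N); the robot touches nothing.
It fails at once if a ball falls: it is free of the fingers, its centre over 50 mm up, and moves faster than 0.4 m/s (a fall of about 8 mm) ((contact force between the fingers and ball_large below 0.05 N and linear speed of ball_large above 0.4 m/s and height (world z) of ball_large_center above 0.05 m) or (contact force between the fingers and ball_middle below 0.05 N and linear speed of ball_middle above 0.4 m/s and height (world z) of ball_middle_center above 0.05 m) or (contact force between the fingers and ball_small below 0.05 N and linear speed of ball_small above 0.4 m/s and height (world z) of ball_small_center above 0.05 m)).
It fails at once if a ball is pressed on a cup with more than 40 N (contact force between any of ball_large, ball_middle, ball_small and cup_large above 40 N or contact force between any of ball_large, ball_middle, ball_small and cup_middle above 40 N or contact force between any of ball_large, ball_middle, ball_small and cup_small above 40 N).
It fails at once if the middle ball is moved by more than 10 mm (distance of ball_middle_center from where it was at the start of the episode above 0.01 m).
It fails at once if a glass cup is knocked over (leans over 0.6 rad) (angle between any of glass_a, glass_b's own z axis and vertical above 0.6 rad).
It also fails if it takes over 54 s, if anything falls off the work surface, if the arm or the gripper's body presses on something with over 40 N, if the wrist force passes 120 N, or if a joint passes its speed limit or range.

## Working session

There is one attempt and no reset: what is moved stays moved. The work goes in short steps, Python scripts to look and compute and a shell command to move; the robot and the scene stay as the last step left them, time stands still between calls to the robot, and variables do not carry over. Pictures are saved under pics/ and viewed, at most 10 in all, crops included, and the job is handed in when it is done.

```bash
ls; mkdir -p pics; python3 - <<'E'
from bench import sensors, vision, r
import cv2
s=sensors.read_state(); print(s)
for n in("top","side"):
    cv2.imwrite(f"pics/{n}0.png",cv2.cvtColor(vision.camera(n),cv2.COLOR_RGB2BGR)); print(vision.camera_model(n))
print(r.pinch_z)
E
```

```text
pics
{'time': 0.0, 'joint_positions': array([ 1.15239997,  0.33283399, -0.06472586,  1.4609697 ,  0.02161883,
        1.34992076, -0.08849576]), 'joint_vel': array([-5.53328513e-04,  3.12884954e-04, -1.56866630e-03,  7.61887397e-06,
       -8.95353587e-04, -7.22977567e-04, -7.61166855e-04]), 'joint_torque': array([-7.07925719e-04, -6.23265982e+01,  2.41326622e-02, -3.89890909e+01,
       -6.14701537e-02,  4.00746579e-02,  9.87597605e-05]), 'ee_pos': array([ 0.24080889, -0.57630466,  0.22176413]), 'eef_rot': array([ 9.80476378e-01,  1.96635593e-01, -1.79863281e-04, -6.94764465e-04]), 'ft_force': array([-0.22092024,  0.16469487, -0.20566283]), 'torque': array([-0.04836067, -0.01956693,  0.00533547]), 'grip_force': 0.0, 'width': 0.08708959342077909}
{'vertical_fov': 54.93811662297561, 'cx': 322.6613314262973, 'cy': 205.5531022764787, 'dist': array([-0.04330828,  0.        ,  0.        ,  0.        ,  0.        ]), 'camera_from_world': array([[ 0.01925282, -0.9998127 , -0.00197402,  0.03917973],
       [-0.99333661, -0.01890365, -0.11368832,  0.57301495],
       [ 0.11362971,  0.00414969, -0.9935145 ,  1.02040141],
       [ 0.        ,  0.        ,  0.        ,  1.        ]])}
{'vertical_fov': 57.50870749929801, 'cx': 326.5055774206504, 'cy': 198.37276743675622, 'dist': array([-0.08631361,  0.        ,  0.        ,  0.        ,  0.        ]), 'camera_from_world': array([[-0.99602779, -0.08889998,  0.00504259,  0.58287092],
       [-0.06249268,  0.65757617, -0.75079175,  0.10846421],
       [ 0.06342948, -0.74812457, -0.66051974,  1.01180206],
       [ 0.        ,  0.        ,  0.        ,  1.        ]])}
0.0187
```

View pics/top0.png

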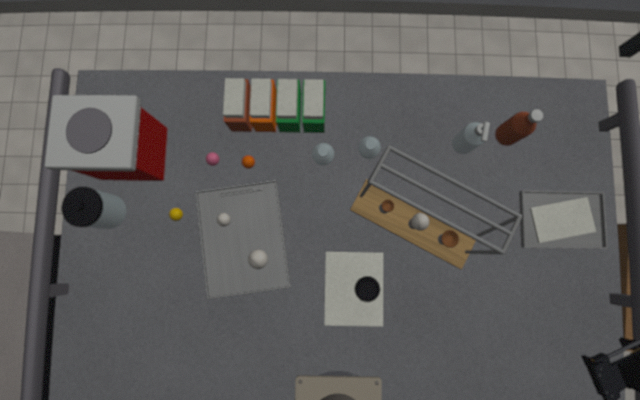

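View pics/side0.png

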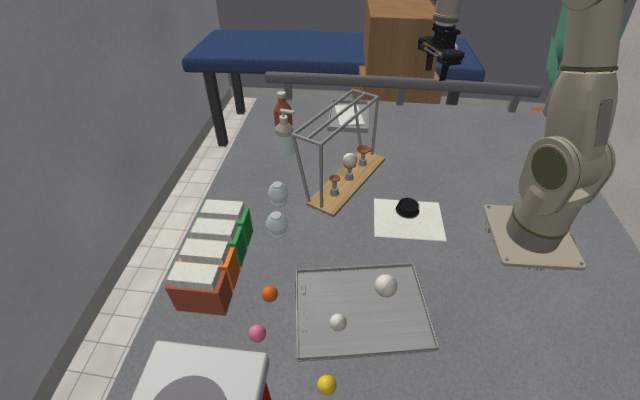

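Top view: the wanted white balls lie in the tray, large at (258,259) and small at (224,219). The middle ball is at (421,221) between the small cup (387,206) and the large cup (450,239). Look-alikes are pink (213,158), orange (248,161) and yellow (176,214), all outside the tray. I choose the two white ones.

```bash
cat > h.py <<'E'
import numpy as np, cv2
from bench import sensors, vision, r
from scipy.spatial.transform import Rotation as R
def ray(n,uv):
    m=vision.camera_model(n); f=200/np.tan(np.radians(m["vertical_fov"]/2))
    K=np.array([[f,0,m["cx"]],[0,f,m["cy"]],[0,0,1]])
    p=cv2.undistortPoints(np.array([[uv]],float),K,m["dist"])[0,0]
    T=m["camera_from_world"]; d=T[:3,:3].T@np.array([*p,1]); return -T[:3,:3].T@T[:3,3], d/np.linalg.norm(d)
def plane(n,uv,z):
    o,d=ray(n,uv); return o+d*(z-o[2])/d[2]
def tri(a,b):
    (o1,d1),(o2,d2)=ray("top",a),ray("side",b)
    t=np.linalg.lstsq(np.c_[d1,-d2],o2-o1,rcond=None)[0]
    p,q=o1+t[0]*d1,o2+t[1]*d2; return (p+q)/2,np.linalg.norm(p-q)
def bright(img,box,th=140):
    x0,y0,x1,y1=box; c=img[y0:y1,x0:x1].astype(int); m=(c.min(2)>th).astype(np.uint8)
    k,l,s,ce=cv2.connectedComponentsWithStats(m); i=1+np.argmax(s[1:,4]); return ce[i]+[x0,y0],s[i]
E
python3 - <<'E'
from h import *
t=cv2.imread("pics/top0.png")[:,:,::-1]; s=cv2.imread("pics/side0.png")[:,:,::-1]
np.set_printoptions(precision=4,suppress=True)
for nm,bt,bs,z in(("L",(243,244,274,274),(370,270,402,302),.031),("S",(212,208,236,230),(326,310,350,332),.023),("M",(410,210,432,232),(340,150,360,170),.082)):
    a,sa=bright(t,bt,120); b,sb=bright(s,bs,120)
    print(nm,a,sa[2:],b,sb[2:],plane("top",a,z),plane("side",b,z),tri(a,b))
# wooden cups rims (eyeballed)
for a,b in(((387,205.5),(334.5,179)),((450,239),(363.5,149.5))): print(tri(a,b),plane("top",a,.07))
for p in((353,210),(463,268),(474,240),(370,186)): print(p,plane("top",p,.012))
print([plane("top",p,.23) for p in((369,184),(503,251))])
print([plane("top",p,.03) for p in((324,153),(370,147))])
big=np.hstack([cv2.resize(t[190:280,340:530],None,fx=4,fy=4)[:, :400],cv2.resize(s[130:220,290:390],(400,360))])
big=np.vstack([cv2.resize(t[180:280,340:490],(600,400),interpolation=cv2.INTER_CUBIC),np.zeros((0,600,3),np.uint8)])
b2=cv2.resize(s[135:205,300:400],(0,0),fx=2,fy=2)
b2=cv2.copyMakeBorder(b2,0,0,0,400,0); b2[:, 200:440]=cv2.resize(t[200:270,200:320],(240,140))
cv2.imwrite("pics/c1.png",np.vstack([big,b2])[:,:,::-1])
E
python3 -m crank --help | head -40
```

```text
L [259.1419 256.0405] [ 15  13 148] [385.0913 284.8185] [ 32  32 909] [0.4315 0.2194 0.031 ] [0.427  0.2209 0.031 ] (array([0.4292, 0.2199, 0.0299]), np.float64(0.004714002226421024))
S [224. 217.] [11  9 71] [336.8311 319.5946] [ 24  22 444] [0.5363 0.3221 0.023 ] [0.5342 0.3172 0.023 ] (array([0.535 , 0.3206, 0.029 ]), np.float64(0.0016621056385888557))
M [423.0732 218.7561] [11 11 82] [346.4421 156.0368] [ 17  18 190] [ 0.5369 -0.2122  0.082 ] [ 0.5419 -0.2251  0.082 ] (array([ 0.5388, -0.2098,  0.0922]), np.float64(0.005572212550515718))
(array([ 0.5718, -0.1202,  0.0689]), np.float64(0.0008045320370054323)) [ 0.5713 -0.12    0.07  ]
(array([ 0.4867, -0.2861,  0.07  ]), np.float64(0.0015488720070979314)) [ 0.4859 -0.286   0.07  ]
(353, 210) [ 0.5637 -0.0346  0.012 ]
(463, 268) [ 0.4086 -0.3401  0.012 ]
(474, 240) [ 0.4861 -0.3724  0.012 ]
(370, 186) [ 0.6323 -0.0817  0.012 ]
[array([ 0.6001, -0.0534,  0.23  ]), array([ 0.456 , -0.3515,  0.23  ])]
[array([0.7201, 0.0493, 0.03  ]), array([ 0.7398, -0.0791,  0.03  ])]invalid input: not JSON, or not a number
```

View pics/c1.png

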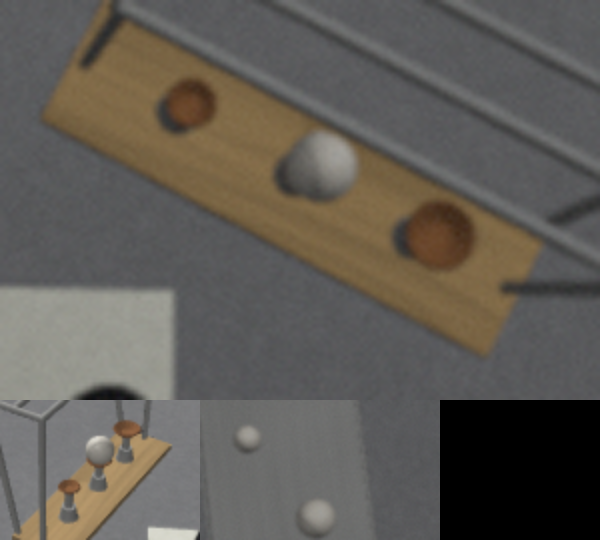

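Crop check: the two tray balls are white stone, at (259,258) and (223.7,218.5). The small cup is at (387.5,206), the middle ball at (420.5,221.5) and the large cup at (450,239). The rows have no tilt axis, so I go up and out, to see how the arm behaves at the edge of its reach. At long reach j6's limit should lean the hand back.

```bash
python3 -m crank '[[[1,-0.1,-1],0],[[1,-0.1,-1],0],[[1,-0.1,-1],0],[[1,-0.1,-1],0],[[1,-0.1,-1],0],[[1,-0.1,-1],0],[[1,-0.1,-1],0],[[1,-0.1,-1],0],[[1,-0.1,-1],0],[[1,-0.1,-1],0],[[1,-0.1,-1],0],[[1,-0.1,-0.5],0]]'
cat > st.py <<'E'
from h import *
np.set_printoptions(precision=4,suppress=True)
s=sensors.read_state(); M=R.from_quat(s["eef_rot"]).as_matrix(); p=s["ee_pos"]
g=p-M[:,2]*r.pinch_z
print("t",round(s["time"],2),"tcp",p,"grasp",g,"w",round(s["width"],4),"gf",s["grip_force"],"F",s["ft_force"])
print("q",s["joint_positions"]," tilt",np.degrees(np.arccos(-M[2,2])),"az",np.degrees(np.arctan2(M[1,2],M[0,2])));print(M.T)
import sys
if len(sys.argv)>3:
    d=np.array([float(v) for v in sys.argv[1:4]])-g; print("to go (rows of 1)",M.T@d/.03)
E
python3 st.py
```

```text
time: 1.6
ee_pos: [0.5453, -0.3943, 0.539]
eef_rot: [0.981, 0.195, 0.013, 0.017]
ft_force: [-0.7, -0.2, 0.2]
width: 0.087
grip_force: 0.0
t 1.6 tcp [ 0.5453 -0.3943  0.539 ] grasp [ 0.5447 -0.3938  0.5577] w 0.087 gf 0.0 F [-0.6721 -0.1936  0.2449]
q [ 0.4366  0.5582  0.3391  0.4993 -0.2004  2.058  -0.5529]  tilt 2.4623945551873327 az -41.871481479470766
[[ 0.9234  0.3834  0.0186]
 [ 0.3825 -0.9232  0.0387]
 [ 0.032  -0.0287 -0.9991]]
```

The arm is at j6's limit and the tilt is appearing (2.5° outward), so the mechanism works. I push further up while swinging towards azimuth -27°.

```bash
python3 -m crank '[[[0.9,-0.3,-0.6],0],[[0.9,-0.3,-0.6],0],[[0.9,-0.3,-0.6],0],[[0.5,0,-1],0],[[0.3,0,-1],0],[[0,0,-1],0]]' >/dev/null; python3 st.py
```

```text
t 2.35 tcp [ 0.5803 -0.3     0.6024] grasp [ 0.5779 -0.2985  0.6209] w 0.0872 gf 0.0 F [ 0.5899 -0.0771  0.8167]
q [ 0.258   0.4871  0.3866  0.4656 -0.208   2.058  -0.6976]  tilt 8.623172406250545 az -31.459032770323237
[[ 0.9171  0.389   0.0878]
 [ 0.3777 -0.9179  0.1215]
 [ 0.1279 -0.0782 -0.9887]]
```

```bash
python3 -m crank '[[[0.3,0,-1],0],[[0.3,0,-1],0],[[0.3,0.1,-1],0],[[0.3,0.1,-1],0],[[0.3,0.1,-1],0],[[0.3,0.1,-1],0]]' >/dev/null; python3 st.py
```

```text
t 3.1 tcp [ 0.5617 -0.2528  0.6803] grasp [ 0.5571 -0.2503  0.6983] w 0.0868 gf 0.0 F [-0.5463  0.0022  0.4546]
q [ 0.14    0.3895  0.4725  0.436  -0.2148  2.0579 -0.7459]  tilt 16.227369292151582 az -28.657823995767053
[[ 0.9003  0.3988  0.1743]
 [ 0.3595 -0.9072  0.2184]
 [ 0.2452 -0.134  -0.9602]]
```

```bash
python3 -m crank '[[[0.35,0.1,-1],0],[[0.35,0.1,-1],0],[[0.35,0.1,-1],0],[[0.35,0.2,-1],0],[[0.35,0.2,-1],0],[[0.35,0.2,-1],0],[[0.35,0.2,-1],0],[[0.35,0.2,-1],0],[[0.35,0.2,-1],0],[[0.35,0.2,-1],0]]' >/dev/null; python3 st.py
```

```text
t 4.35 tcp [ 0.5145 -0.1864  0.8001] grasp [ 0.5062 -0.1824  0.8164] w 0.087 gf 0.0 F [ 0.1296  0.0443 -0.8066]
q [-0.1035  0.2646  0.7021  0.3468 -0.2396  2.0579 -0.8034]  tilt 29.380376219182445 az -25.860981862690817
[[ 0.8445  0.4272  0.3229]
 [ 0.3032 -0.8784  0.3693]
 [ 0.4415 -0.214  -0.8714]]
```

```bash
python3 -m crank '[[[0.35,0.2,-1],0],[[0.35,0.2,-1],0],[[0.35,0.2,-1],0],[[0.35,0.2,-1],0],[[0,0,0.8],0],[[0,0,0.8],1],[[0,0,0.8],1],[[0,0,0.8],1],[[0,0,0.8],1],[[0,0,0.8],1],[[0,0,0.8],1]]' >/dev/null; python3 st.py .4275 .2205 .15
```

```text
t 5.72 tcp [ 0.5709 -0.2007  0.7045] grasp [ 0.5613 -0.1962  0.7199] w 0.0874 gf 0.0 F [-0.7651  0.8378  0.6545]
q [-0.695  -0.0287  0.8526  0.9599  0.174   1.6147 -1.7859]  tilt 34.45182869908344 az -24.940389556527403
[[ 0.7461 -0.3512  0.5657]
 [-0.4246 -0.9054 -0.0022]
 [ 0.513  -0.2385 -0.8246]]
to go (rows of 1) [-18.9543 -10.6419  10.0638]
```

Tilt is now 34.5° towards azimuth -25°, with the closing line level along the row. I go to the large ball keeping this attitude.

```bash
python3 -m crank '[[[-1,-0.56,0.53],0],[[-1,-0.56,0.53],0],[[-1,-0.56,0.53],0],[[-1,-0.56,0.53],0],[[-1,-0.56,0.53],0],[[-1,-0.56,0.53],0],[[-1,-0.56,0.53],0],[[-1,-0.56,0.53],0],[[-1,-0.56,0.53],0],[[-1,-0.56,0.53],0]]' 0.85 >/dev/null; python3 st.py .4275 .2205 .15
```

```text
t 6.97 tcp [0.4982 0.0188 0.4031] grasp [0.4886 0.0232 0.4186] w 0.0739 gf 0.0 F [-0.822   0.6434 -0.023 ]
q [-0.7103 -0.39    0.1835  1.9104  0.5775  1.2849 -2.6037]  tilt 34.42334678135442 az -24.870975446944055
[[ 0.7491 -0.3453  0.5653]
 [-0.4192 -0.9079  0.001 ]
 [ 0.5129 -0.2378 -0.8249]]
to go (rows of 1) [-8.8564 -5.1253  4.7767]
```

j7 is at its limit, so I take the equivalent half-turn grasp.

```bash
python3 -m crank '[[[0,0,0],-1],[[0,0,0],-1],[[0,0,0],-1],[[0,0,0],-1],[[0,0,0],-1],[[0,0,0],-1],[[0,0,0],-1],[[0,0,0],-1],[[0,0,0],-1],[[0,0,0],-1],[[0,0,0],-1],[[0,0,0],-1]]'>/dev/null;python3 -m crank '[[[0,0,0],-1],[[0,0,0],-1],[[0,0,0],-1],[[0,0,0],-1],[[0,0,0],-1],[[0,0,0],-1],[[0,0,0],-1],[[0,0,0],-1],[[0,0,0],-1],[[0,0,0],-1],[[0,0,0],-0.4]]' >/dev/null; python3 st.py .4275 .2205 .15
```

```text
t 9.85 tcp [0.4986 0.0178 0.4038] grasp [0.489  0.0223 0.4192] w 0.0743 gf 0.0 F [ 0.6556 -0.0926 -0.2652]
q [-1.1296 -0.481   0.4526  1.9202  0.7515  1.4073  0.3992]  tilt 34.38677500721441 az -24.956928573937006
[[-0.7439  0.3573 -0.5647]
 [ 0.4295  0.9031  0.0057]
 [ 0.512  -0.2383 -0.8252]]
to go (rows of 1) [8.954  5.0351 4.7809]
```

```bash
python3 -m crank '[[[1,0.56,0.53],0],[[1,0.56,0.53],0],[[1,0.56,0.53],0],[[1,0.56,0.53],0],[[1,0.56,0.53],0]]' >/dev/null; python3 st.py .4275 .2205 .15
```

```text
t 10.47 tcp [0.4639 0.1292 0.2532] grasp [0.4543 0.1337 0.2686] w 0.0739 gf 0.0 F [0.4877 0.3057 0.1001]
q [-1.194  -0.3123  0.3528  2.1549  0.7406  1.1952  0.0215]  tilt 34.39707276569013 az -24.942389283355496
[[-0.7424  0.3603 -0.5649]
 [ 0.4319  0.9019  0.0077]
 [ 0.5122 -0.2382 -0.8251]]
to go (rows of 1) [3.9395 2.1934 2.1149]
```

```bash
python3 -m crank '[[[1,0.56,0.53],0],[[1,0.56,0.53],0],[[1,0.56,0.53],0],[[0.9,0.5,0.5],0]]' >/dev/null; python3 st.py .4275 .2205 .033; python3 - <<'E'
from h import *
t=vision.camera("top"); s=vision.camera("side")
a=cv2.resize(t[180:290,180:300],(480,440)); b=cv2.resize(s[220:360,280:440],(0,0),fx=2,fy=2)
o=np.zeros((440,800,3),np.uint8); o[:,:480]=a; o[:280,480:800]=b
cv2.imwrite("pics/c2.png",o[:,:,::-1])
E
```

```text
t 10.97 tcp [0.4374 0.2155 0.1358] grasp [0.4278 0.2199 0.1513] w 0.0738 gf 0.0 F [ 0.2235 -0.1187  0.1899]
q [-1.2698 -0.0382  0.2907  2.2164  0.74    0.9999 -0.2815]  tilt 34.415203680349805 az -24.957707277369416
[[-0.7424  0.3598 -0.5651]
 [ 0.4316  0.902   0.0073]
 [ 0.5124 -0.2385 -0.825 ]]
to go (rows of 1) [ 2.2425 -0.016   3.2417]
```

View pics/c2.png

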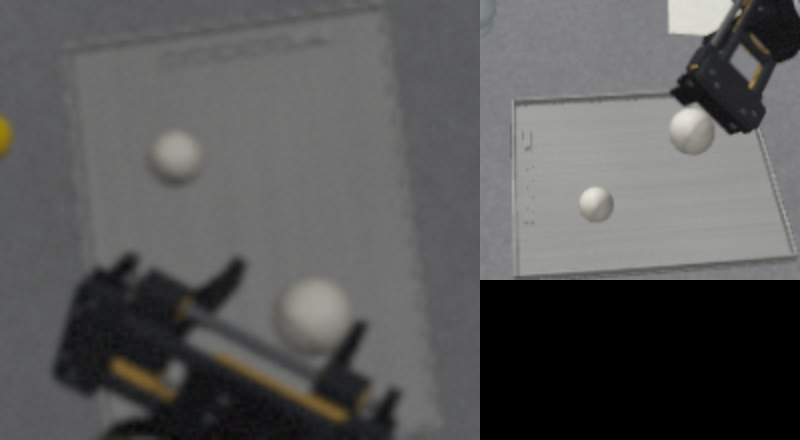

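Crop: the large ball is at crop (314,314), i.e. pixel (258.5,258.5), with the fingers straddling its line. The small ball is at crop (176,157), i.e. (224,219.3). I descend and grip.

```bash
python3 -m crank '[[[0.57,0,0.81],0],[[0.57,0,0.81],0],[[0.57,0,0.81],0],[[0.4,0,0.57],0],[[0.18,0,0.25],0],[[0,0,0],0]]' >/dev/null; python3 st.py .4265 .2208 .0315; python3 -m crank '[[[0,0,0],0],[[0,0,0],0],[[0,0,0],0],[[0,0,0],0]]' 0.4 12; python3 st.py; python3 - <<'E'
from h import *
print(plane("top",(258.5,258.3),.031),plane("top",(224,219.2),.023),plane("side",(280+116.5/2,220+204/2),.023))
E
```

```text
t 11.82 tcp [0.4371 0.2158 0.018 ] grasp [0.4275 0.2203 0.0334] w 0.0741 gf 0.0 F [-0.0122  0.3648 -0.0042]
q [-1.2655  0.2133  0.3035  2.2908  0.8507  0.7366 -0.5216]  tilt 34.467039846670886 az -25.05266237798592
[[-0.7419  0.3596 -0.5659]
 [ 0.4321  0.9018  0.0066]
 [ 0.5127 -0.2396 -0.8245]]
to go (rows of 1) [0.0667 0.001  0.0306]
time: 12.32
ee_pos: [0.437, 0.2163, 0.0178]
eef_rot: [0.212, 0.931, -0.062, 0.29]
ft_force: [-0.3, 0.8, 2.0]
width: 0.0532
grip_force: 12.0
t 12.32 tcp [0.437  0.2163 0.0178] grasp [0.4274 0.2207 0.0332] w 0.0532 gf 12.004591764416546 F [-0.2708  0.7856  2.0036]
q [-1.2653  0.2135  0.3028  2.2908  0.8509  0.7358 -0.5224]  tilt 34.4492166365156 az -24.96834296045265
[[-0.7421  0.3597 -0.5656]
 [ 0.4317  0.902   0.0073]
 [ 0.5128 -0.2388 -0.8246]]
[0.4254204  0.22096471 0.031     ] [0.53016786 0.32182222 0.023     ] [0.53071894 0.32280958 0.023     ]
```

Gripped at 53.2 mm. I lift with a firmer grip.

```bash
python3 -m crank '[[[0,0,0],0],[[-0.2,0,-0.3],0],[[-0.57,0,-0.82],0],[[-0.57,0,-0.82],0],[[-0.57,0,-0.82],0],[[-0.57,0,-0.82],0],[[-0.57,0,-0.82],0]]' 0.4 20; python3 st.py .425 -.253 .20
```

```text
time: 13.2
ee_pos: [0.4364, 0.214, 0.179]
eef_rot: [0.213, 0.931, -0.063, 0.289]
ft_force: [-0.3, 0.4, -2.3]
width: 0.053
grip_force: 20.0
t 13.2 tcp [0.4364 0.214  0.179 ] grasp [0.4269 0.2184 0.1945] w 0.053 gf 19.996225428767502 F [-0.3469  0.3938 -2.3255]
q [-1.2724 -0.108   0.2834  2.1731  0.7152  1.0966 -0.213 ]  tilt 34.36680505443761 az -25.112929292119425
[[-0.743   0.3597 -0.5645]
 [ 0.4322  0.9018  0.0059]
 [ 0.5111 -0.2396 -0.8254]]
to go (rows of 1) [ -5.7109 -14.1969   3.5801]
```

```bash
python3 -m crank '[[[-0.4,-1,0.25],0],[[-0.4,-1,0.25],0],[[-0.4,-1,0.25],0],[[-0.4,-1,0.25],0],[[-0.4,-1,0.25],0],[[-0.4,-1,0.25],0],[[-0.4,-1,0.25],0],[[-0.4,-1,0.25],0],[[-0.4,-1,0.25],0],[[-0.4,-1,0.25],0]]' >/dev/null; python3 st.py .425 -.253 .14
```

```text
t 14.45 tcp [ 0.4384 -0.1119  0.1876] grasp [ 0.429  -0.1074  0.2031] w 0.0531 gf 19.99718429055065 F [-0.055   0.1052 -2.0468]
q [-0.3116 -0.4896  0.1881  2.415   0.5808  0.7701  0.6652]  tilt 34.002314896157856 az -25.39188442577846
[[-0.7461  0.3615 -0.5592]
 [ 0.4338  0.901   0.0037]
 [ 0.5052 -0.2398 -0.829 ]]
to go (rows of 1) [-0.4795 -4.4384  2.842 ]
```

```bash
python3 -m crank '[[[-0.1,-1,0.65],0],[[-0.1,-1,0.65],0],[[-0.1,-1,0.65],0],[[-0.1,-1,0.65],0],[[0,-0.4,0.2],0],[[0,0,0],0]]' >/dev/null; python3 st.py .425 -.253 .115;  python3 - <<'E'
from h import *
t=vision.camera("top"); s=vision.camera("side")
a=cv2.resize(t[180:290,370:490],(480,440)); b=cv2.resize(s[80:220,300:460],(0,0),fx=2,fy=2)
o=np.zeros((440,800,3),np.uint8); o[:,:480]=a; o[:280,480:800]=b
cv2.imwrite("pics/c3.png",o[:,:,::-1])
E
```

```text
t 15.2 tcp [ 0.4327 -0.2234  0.1365] grasp [ 0.4233 -0.219   0.1521] w 0.0527 gf 19.995640483684838 F [-1.2038 -0.1592 -2.6624]
q [ 0.3187 -0.2893  0.0223  2.4149  0.144   0.4369  1.3552]  tilt 33.525820645674706 az -25.24571724659907
[[-0.7521  0.3597 -0.5523]
 [ 0.4299  0.9029  0.0025]
 [ 0.4996 -0.2356 -0.8336]]
to go (rows of 1) [ 0.2339 -1.004   1.3268]
```

View pics/c3.png

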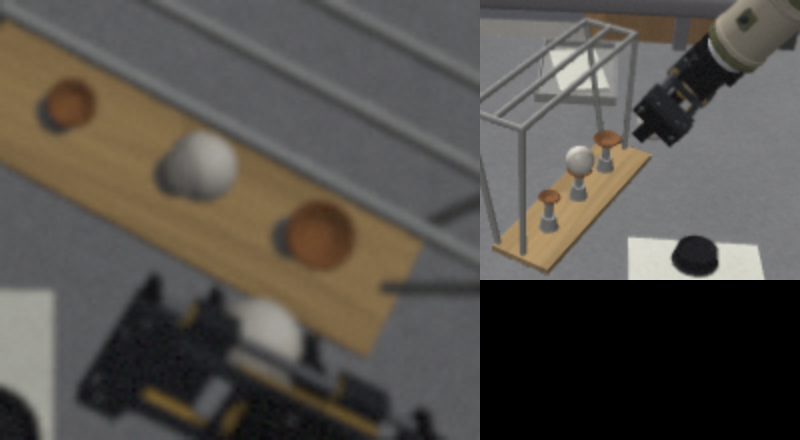

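Crop: the held ball is at crop (268,330) and the large cup at crop (319,236), i.e. pixel (449.8,239). Its rim in the side view is about (363,150), which fits the earlier estimate of (0.487,-0.286). I line up in front of the cup.

```bash
python3 -m crank '[[[0.1,-0.5,0.6],0],[[0.1,-0.6,0.7],0],[[0,0,0],0]]' >/dev/null; python3 st.py .488 -.2855 .117
```

```text
t 15.68 tcp [ 0.4344 -0.2593  0.1004] grasp [ 0.425  -0.2549  0.116 ] w 0.053 gf 19.99546451959759 F [ 0.2869  0.3653 -1.4296]
q [ 0.3585 -0.1685  0.0901  2.4139  0.0248  0.3105  1.5582]  tilt 33.52280035282848 az -25.112936417910028
[[-0.7528  0.3582 -0.5523]
 [ 0.4281  0.9037  0.0027]
 [ 0.5001 -0.2344 -0.8337]]
to go (rows of 1) [-1.9636 -0.0235  1.2619]
```

Forward under the bar, staying level.

```bash
python3 -m crank '[[[-0.5,0,0.31],0],[[-0.6,0,0.38],0],[[-0.5,0,0.33],0],[[-0.36,-0.02,0.24],0],[[0,0,0],0]]' >/dev/null; python3 st.py .488 -.2855 .105;  python3 - <<'E'
from h import *
t=vision.camera("top"); s=vision.camera("side")
a=cv2.resize(t[180:290,370:490],(480,440)); b=cv2.resize(s[110:190,320:400],(0,0),fx=4,fy=4)
o=np.zeros((440,800,3),np.uint8); o[:,:480]=a; o[:320,480:800]=b
cv2.imwrite("pics/c4.png",o[:,:,::-1])
E
```

```text
t 16.3 tcp [ 0.4985 -0.2894  0.1029] grasp [ 0.4891 -0.285   0.1185] w 0.0531 gf 19.995804294012487 F [-0.522   0.498  -1.9742]
q [ 0.336  -0.003   0.116   2.2612 -0.0274  0.2962  1.6047]  tilt 33.65206729772491 az -25.040061156510923
[[-0.7521  0.3568 -0.5541]
 [ 0.427   0.9042  0.0028]
 [ 0.5021 -0.2345 -0.8324]]
to go (rows of 1) [ 0.2717 -0.031   0.359 ]
```

View pics/c4.png

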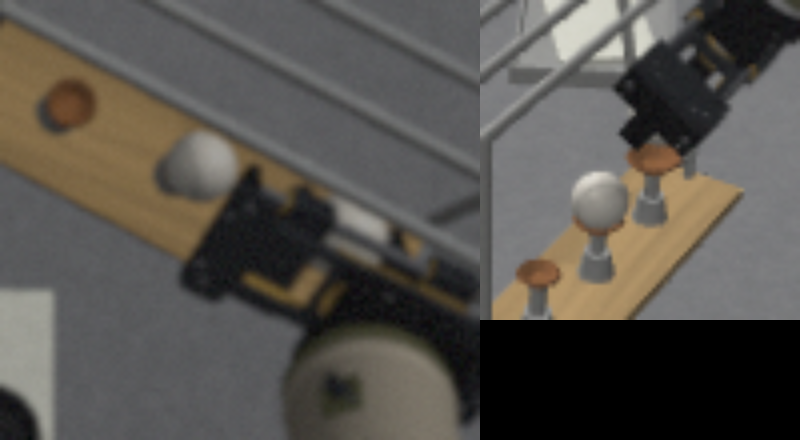

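Lined up: the ball hangs over the large cup at side crop (655,155), clear of the bar. I lower by feel.

```bash
python3 -m crank '[[[0.11,-0.01,0.15],0],[[0.09,-0.01,0.13],0],[[0.07,-0.01,0.1],0],[[0,0,0],0]]' | grep -E "ee_pos|force";python3 -m crank '[[[0.03,0,0.045],0],[[0.03,0,0.045],0]]' | grep -E "ee_pos|ft"
```

```text
ee_pos: [0.4968, -0.2907, 0.0881]
ft_force: [-0.2, -0.4, -2.0]
grip_force: 20.0
ee_pos: [0.4972, -0.2908, 0.0854]
ft_force: [0.3, -0.1, -1.5]
```

```bash
python3 -m crank '[[[0.03,0,0.045],0],[[0,0,0],0]]' | grep -E "ee_pos|ft"; python3 st.py .488 -.2855 .095|head -1
```

```text
ee_pos: [0.497, -0.2907, 0.0836]
ft_force: [0.4, 0.2, -1.8]
t 17.4 tcp [ 0.497  -0.2907  0.0836] grasp [ 0.4876 -0.2863  0.0992] w 0.0527 gf 19.99565513804555 F [ 0.3633  0.1901 -1.7615]
```

```bash
cat > chk.py <<'E'
# exit 1 when the vertical force has risen above the free-hanging baseline given
import sys; from bench import sensors
s=sensors.read_state(); f=s["ft_force"]; print(s["ee_pos"].round(4),f.round(2))
sys.exit(f[2]>float(sys.argv[1])+2 or abs(f[:2]).max()>3)
E
python3 -m crank '[[[0.027,0,0.042],0],[[0,0,0],0]]' >/dev/null; python3 chk.py -2 && python3 -m crank '[[[0.027,0,0.042],0],[[0,0,0],0]]' >/dev/null && python3 chk.py -2 && python3 -m crank '[[[0.027,0,0.042],0],[[0,0,0],0]]' >/dev/null && python3 chk.py -2 && python3 -m crank '[[[0.027,0,0.042],0],[[0,0,0],0]]' >/dev/null && python3 chk.py -2 && python3 -m crank '[[[0.027,0,0.042],0],[[0,0,0],0]]' >/dev/null && python3 chk.py -2 && python3 -m crank '[[[0.027,0,0.042],0],[[0,0,0],0]]' >/dev/null && python3 chk.py -2
```

```text
[ 0.497  -0.2907  0.0821] [ 0.21 -0.94 -1.77]False
```

```bash
sed -i 's/sys.exit(\(.*\))$/sys.exit(int(\1))/' chk.py
python3 -m crank '[[[0.027,0,0.042],0],[[0,0,0],0]]' >/dev/null; python3 chk.py -2 && python3 -m crank '[[[0.027,0,0.042],0],[[0,0,0],0]]' >/dev/null && python3 chk.py -2 && python3 -m crank '[[[0.027,0,0.042],0],[[0,0,0],0]]' >/dev/null && python3 chk.py -2 && python3 -m crank '[[[0.027,0,0.042],0],[[0,0,0],0]]' >/dev/null && python3 chk.py -2 && python3 -m crank '[[[0.027,0,0.042],0],[[0,0,0],0]]' >/dev/null && python3 chk.py -2 && python3 -m crank '[[[0.027,0,0.042],0],[[0,0,0],0]]' >/dev/null && python3 chk.py -2
```

```text
[ 0.4974 -0.2909  0.081 ] [ 1.06 -0.3  -0.74]
[ 0.4982 -0.2911  0.0803] [1.19 1.07 5.44]
```

Contact at 5.4 N. Before letting go I check that this is the seat and not the slope, using the cup rim's position in both pictures taken earlier.

```bash
python3 - <<'E'
from h import *
def proj(n,P):
    m=vision.camera_model(n); f=200/np.tan(np.radians(m["vertical_fov"]/2)); K=np.array([[f,0,m["cx"]],[0,f,m["cy"]],[0,0,1]])
    T=m["camera_from_world"]; return cv2.projectPoints(np.array(P,float).reshape(-1,3),cv2.Rodrigues(T[:3,:3])[0],T[:3,3],K,m["dist"])[0][:,0].round(1)
for z in(.068,.072,.076,.08): print(z,proj("side",[.487,-.286,z]),proj("top",[.487,-.286,z]))
for n,b in(("top",(435,225,466,254)),("top",(375,195,400,219)),("side",(350,140,378,157)),("side",(322,170,345,185))):
    i=cv2.imread(f"pics/{n}0.png"); c=i[b[1]:b[3],b[0]:b[2]]; h=cv2.cvtColor(c,cv2.COLOR_BGR2HSV)
    m=((h[...,0]<14)&(h[...,1]>110)&(h[...,2]>40)).astype(np.uint8)
    k,l,s,ce=cv2.connectedComponentsWithStats(m); j=1+np.argmax(s[1:,4]); print(n,ce[j]+b[:2],s[j]+[b[0],b[1],0,0,0])
E
python3 st.py
```

```text
0.068 [[363.6 150. ]] [[449.7 238.6]]
0.072 [[363.7 149. ]] [[450.2 238.6]]
0.076 [[363.8 148. ]] [[450.7 238.5]]
0.08 [[363.8 147. ]] [[451.2 238.5]]
top [449.1875     238.13888889] [442 231  16  16 144]
top [387.04054054 205.60810811] [382 201  11  11  74]
side [363.0625 149.2   ] [357 146  13   8  80]
side [334.24528302 177.9245283 ] [329 175  11   7  53]
t 18.15 tcp [ 0.4982 -0.2911  0.0803] grasp [ 0.4887 -0.2867  0.0959] w 0.053 gf 20.004664328880608 F [1.1889 1.0671 5.4375]
q [ 0.3403  0.0416  0.1171  2.2788 -0.0632  0.2321  1.6407]  tilt 33.79617320344728 az -25.117316295777293
[[-0.7505  0.3569 -0.5562]
 [ 0.4279  0.9038  0.0025]
 [ 0.5036 -0.2361 -0.831 ]]
```

```bash
python3 -m crank '[[[-0.026,0.052,0.017],0],[[0,0,0],0]]' >/dev/null; python3 chk.py -2
```

```text
[ 0.499  -0.2899  0.0796] [ 1.35 -0.59  3.2 ]
```

```bash
python3 -m crank '[[[-0.038,0.018,0.025],0],[[0,0,0],0]]' >/dev/null; python3 chk.py -2;  python3 -m crank '[[[0.018,0,0.028],0],[[0,0,0],0]]' >/dev/null; python3 chk.py -2
```

```text
[ 0.4997 -0.2901  0.0793] [-5.25  2.6   8.51]
[ 0.5    -0.2902  0.0789] [-11.01   5.88  15.54]
```

```bash
python3 -m crank '[[[0.016,-0.005,-0.051],0],[[0,0,0],0]]' >/dev/null; python3 chk.py -2; python3 st.py
```

```text
[ 0.4991 -0.2897  0.0796] [ 1.53 -2.65  2.71]
t 19.15 tcp [ 0.4991 -0.2897  0.0796] grasp [ 0.4897 -0.2853  0.0951] w 0.0531 gf 19.999634907580912 F [ 1.5343 -2.6497  2.708 ]
q [ 0.3354  0.0436  0.1173  2.2779 -0.0514  0.2326  1.625 ]  tilt 33.697683107032155 az -25.152017534145664
[[-0.7513  0.3575 -0.5548]
 [ 0.4283  0.9037  0.0024]
 [ 0.5022 -0.2358 -0.832 ]]
```

```bash
python3 -m crank '[[[0,0,0],0],[[0,0,0],0]]' 0.4 4 >/dev/null; python3 chk.py -2; python3 -m crank '[[[0,0,0],0],[[0,0,0],0],[[0,0,0],0]]' 0.78 >/dev/null; python3 st.py | head -1;  python3 - <<'E'
from h import *
s=vision.camera("side");t=vision.camera("top")
o=np.hstack([cv2.resize(s[110:190,320:400],(400,400)),cv2.resize(t[190:270,410:490],(400,400))])
cv2.imwrite("pics/c5.png",o[:,:,::-1])
E
```

```text
[ 0.4991 -0.2896  0.0794] [ 2.07 -2.36  3.14]
t 19.77 tcp [ 0.4985 -0.2891  0.0787] grasp [ 0.4891 -0.2847  0.0943] w 0.0665 gf 0.0 F [ 0.0065  0.6402 -1.1181]
```

View pics/c5.png

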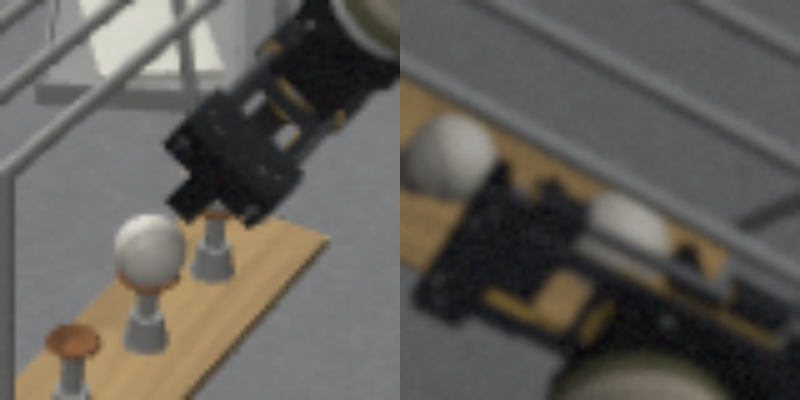

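The large ball sits in its cup, free of the fingers (width 66.5 mm, no grip force), and the middle ball is untouched. I back out along the tool axis.

```bash
python3 -m crank '[[[0,0,-0.4],0],[[0,0,-0.8],0],[[0,0,-0.8],0],[[0,0,-0.5],0]]' >/dev/null; python3 st.py .455 -.08 .20
```

```text
t 20.38 tcp [ 0.4608 -0.2717  0.1434] grasp [ 0.4514 -0.2673  0.159 ] w 0.0679 gf 0.0 F [ 0.1503 -0.0242  0.8505]
q [ 0.3396 -0.1759  0.1049  2.3135  0.0325  0.4143  1.55  ]  tilt 33.74486002213155 az -25.155244236836893
[[-0.7508  0.3574 -0.5555]
 [ 0.4284  0.9036  0.0024]
 [ 0.5028 -0.2361 -0.8315]]
to go (rows of 1) [ 1.3806  5.697  -2.5511]
```

```bash
python3 -m crank '[[[0.23,0.95,-0.42],0],[[0.23,0.95,-0.42],0],[[0.23,0.95,-0.42],0],[[0.23,0.95,-0.42],0],[[0.23,0.95,-0.42],0],[[0.23,0.95,-0.42],0]]' 0.68 >/dev/null; python3 st.py .5305 .322 .12
```

```text
t 21.12 tcp [ 0.465  -0.0841  0.1831] grasp [ 0.4556 -0.0796  0.1987] w 0.0591 gf 0.0 F [ 1.1006 -0.1912 -0.1739]
q [ 0.341  -0.3638 -0.4087  2.3436  0.238   0.6281  0.8888]  tilt 33.7492971053729 az -25.258645463742088
[[-0.7507  0.3575 -0.5556]
 [ 0.4289  0.9033  0.0016]
 [ 0.5024 -0.2371 -0.8315]]
to go (rows of 1) [ 4.3689 13.1601  0.2605]
```

```bash
python3 -m crank '[[[0.25,1,-0.02],0],[[0.25,1,-0.02],0],[[0.25,1,-0.02],0],[[0.25,1,-0.02],0],[[0.25,1,-0.02],0],[[0.25,1,-0.02],0],[[0.25,1,-0.02],0],[[0.3,1,0],0],[[0.3,1,0],0],[[0.3,1,0],0]]' >/dev/null; python3 st.py .5305 .322 .12
```

```text
t 22.38 tcp [0.5326 0.216  0.1431] grasp [0.5232 0.2205 0.1586] w 0.0591 gf 0.0 F [-1.1092  0.4343  0.5319]
q [ 0.1805  0.2704 -1.0647  1.9891  0.9567  1.0697 -0.2329]  tilt 33.818533947319224 az -25.23599629288199
[[-0.7497  0.358  -0.5566]
 [ 0.4295  0.9031  0.0024]
 [ 0.5034 -0.2373 -0.8308]]
to go (rows of 1) [1.7446 3.1582 0.3888]
```

```bash
python3 -m crank '[[[0.55,1,0.1],0],[[0.55,1,0.1],0],[[0.55,1,0.1],0],[[0.1,0.16,0.1],0],[[0,0,0],0]]' 0.75 >/dev/null; python3 - <<'E'
from h import *
s=vision.camera("side");t=vision.camera("top")
o=np.hstack([cv2.resize(s[270:350,290:370],(400,400)),cv2.resize(t[180:260,185:265],(400,400))])
cv2.imwrite("pics/c6.png",o[:,:,::-1])
E
python3 st.py .5305 .322 .027
```

```text
t 23.1 tcp [0.5396 0.3162 0.1042] grasp [0.5302 0.3206 0.1198] w 0.0654 gf 0.0 F [-0.1616 -0.4656 -0.1791]
q [-0.1021  0.5209 -0.9896  1.8367  1.1195  1.2303 -0.4251]  tilt 33.74789273079597 az -25.22082464762862
[[-0.7504  0.3582 -0.5555]
 [ 0.4293  0.9031  0.0024]
 [ 0.5026 -0.2367 -0.8315]]
to go (rows of 1) [1.7275 0.0372 2.5651]
```

View pics/c6.png

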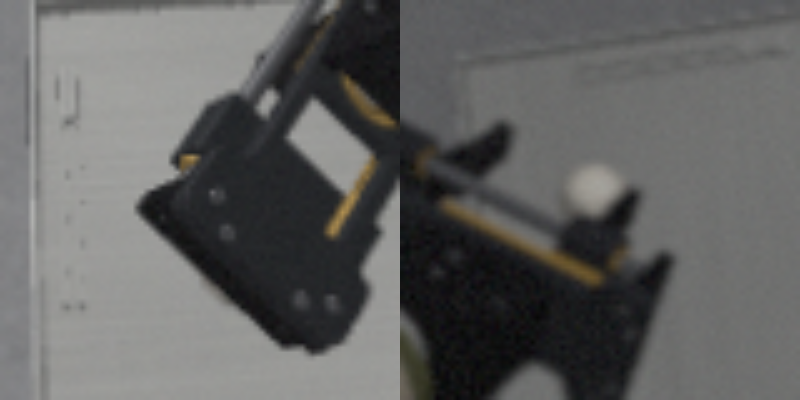

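The small ball is at top crop (595,190), i.e. pixel (224,218), between the fingers. I descend and grip.

```bash
python3 -m crank '[[[0.55,0.02,0.84],0],[[0.55,0.02,0.84],0],[[0.36,0.02,0.55],0],[[0.23,0,0.36],0],[[0,0,0],0]]' >/dev/null; python3 st.py .532 .322 .027|grep -v "\["; python3 st.py .532 .322 .027 | sed -n '1p;$p'; python3 -m crank '[[[0,0,0],0],[[0,0,0],0],[[0,0,0],0],[[0,0,0],0]]' 0.25 10 | grep -E "width|grip|ee_p|ft"
```

```text
t 23.73 tcp [0.541  0.3188 0.0108] grasp [0.5316 0.3232 0.0264] w 0.0652 gf 0.0 F [-0.3014 -0.4888 -0.5234]
to go (rows of 1) [-0.0351 -0.0315 -0.0021]
ee_pos: [0.5409, 0.3191, 0.0109]
ft_force: [-0.2, 0.4, 0.7]
width: 0.0372
grip_force: 10.0
```

```bash
python3 -m crank '[[[0,0,0],0],[[-0.2,0,-0.3],0],[[-0.56,0,-0.83],0],[[-0.56,0,-0.83],0],[[-0.56,0,-0.83],0],[[-0.56,0,-0.83],0],[[-0.56,0,-0.83],0]]' 0.25 15 | grep -E "width|grip|ft"; python3 st.py .508 -.087 .16
```

```text
ft_force: [-0.4, -0.3, -0.3]
width: 0.0371
grip_force: 15.0
t 25.1 tcp [0.5412 0.3182 0.1733] grasp [0.5318 0.3226 0.1888] w 0.0371 gf 15.000541359186172 F [-0.4229 -0.305  -0.329 ]
q [-0.0514  0.4349 -1.0454  1.7726  1.0195  1.2877 -0.3026]  tilt 33.661921867904 az -25.111157495806047
[[-0.7517  0.3573 -0.5543]
 [ 0.4278  0.9039  0.0025]
 [ 0.5019 -0.2352 -0.8323]]
to go (rows of 1) [ -3.7498 -12.6828   3.6133]
```

```bash
python3 -m crank '[[[-0.3,-1,0.28],0],[[-0.3,-1,0.28],0],[[-0.3,-1,0.28],0],[[-0.3,-1,0.28],0],[[-0.3,-1,0.28],0],[[-0.3,-1,0.28],0],[[-0.3,-1,0.28],0],[[-0.3,-1,0.28],0],[[-0.3,-1,0.28],0],[[-0.3,-1,0.28],0]]' >/dev/null; python3 st.py .508 -.087 .112
```

```text
t 26.35 tcp [ 0.5226 -0.0059  0.1515] grasp [ 0.5132 -0.0015  0.1671] w 0.0368 gf 15.000686198472977 F [-0.0186  0.4432 -0.8632]
q [ 0.6083 -0.1514 -0.8796  2.2324  0.4756  0.6065  0.4969]  tilt 33.74391868120069 az -25.18178170306756
[[-0.7512  0.3566 -0.5555]
 [ 0.4278  0.9039  0.0017]
 [ 0.5027 -0.2364 -0.8315]]
to go (rows of 1) [ 0.1341 -2.6546  2.1134]
```

```bash
python3 -m crank '[[[0.045,-0.9,0.7],0],[[0.045,-0.9,0.7],0],[[0.045,-0.85,0.7],0],[[0,0,0],0]]' >/dev/null; python3 st.py .572 -.120 .112
```

```text
t 26.85 tcp [ 0.5158 -0.0919  0.0947] grasp [ 0.5065 -0.0874  0.1103] w 0.0366 gf 14.999812245368958 F [-0.4209  0.7419 -1.279 ]
q [ 0.7116 -0.0558 -0.7876  2.32    0.6338  0.4185  0.5128]  tilt 33.52258428345908 az -25.40497819688498
[[-0.7521  0.3597 -0.5523]
 [ 0.4307  0.9025  0.0012]
 [ 0.4989 -0.2369 -0.8337]]
to go (rows of 1) [-2.0629 -0.0398  1.3   ]
```

```bash
python3 -m crank '[[[-0.5,0,0.31],0],[[-0.6,-0.02,0.38],0],[[-0.55,-0.02,0.35],0],[[-0.4,0,0.25],0],[[0,0,0],0]]' >/dev/null; python3 st.py .572 -.120 .1;  python3 - <<'E'
from h import *
s=vision.camera("side");t=vision.camera("top")
o=np.hstack([cv2.resize(s[130:210,300:380],(400,400)),cv2.resize(t[160:240,360:440],(400,400))])
cv2.imwrite("pics/c7.png",o[:,:,::-1])
E
```

```text
t 27.48 tcp [ 0.5832 -0.1218  0.0983] grasp [ 0.5738 -0.1175  0.1139] w 0.0368 gf 14.999880194664001 F [-0.1353 -1.1743 -0.3843]
q [ 0.7216  0.1267 -0.7554  2.1668  0.8041  0.4616  0.4655]  tilt 33.67466240595914 az -25.05356773212571
[[-0.7514  0.3577 -0.5545]
 [ 0.4279  0.9038  0.0032]
 [ 0.5023 -0.2348 -0.8322]]
to go (rows of 1) [ 0.2715 -0.1038  0.3758]
```

View pics/c7.png

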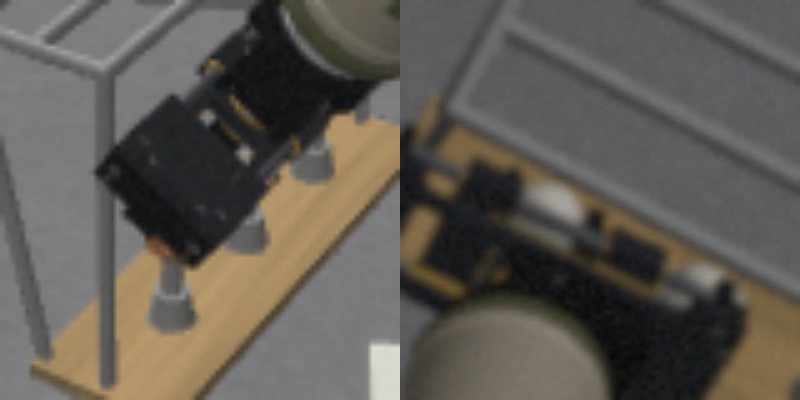

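Aligned over the small cup: the cup foot is at side crop (172,310), and the hand is close to the end post but not pressing. I lower by feel.

```bash
python3 -m crank '[[[0.1,-0.05,0.14],0],[[0.1,-0.05,0.14],0],[[0.06,0,0.09],0],[[0,0,0],0]]' >/dev/null; python3 chk.py -0.8 && python3 -m crank '[[[0.036,0,0.056],0],[[0,0,0],0]]' >/dev/null && python3 chk.py -0.8 && python3 -m crank '[[[0.027,0,0.042],0],[[0,0,0],0]]' >/dev/null && python3 chk.py -0.8 && python3 -m crank '[[[0.027,0,0.042],0],[[0,0,0],0]]' >/dev/null && python3 chk.py -0.8 && python3 -m crank '[[[0.027,0,0.042],0],[[0,0,0],0]]' >/dev/null && python3 chk.py -0.8 && python3 -m crank '[[[0.027,0,0.042],0],[[0,0,0],0]]' >/dev/null && python3 chk.py -0.8 && python3 -m crank '[[[0.027,0,0.042],0],[[0,0,0],0]]' >/dev/null && python3 chk.py -0.8; python3 st.py .572 -.12 .088 | sed -n '1p;$p'
```

```text
[ 0.5806 -0.1248  0.0839] [ 0.06 -0.71 -1.  ]
[ 0.5809 -0.1248  0.0822] [ 0.15 -0.42 -1.14]
[ 0.5809 -0.1248  0.0807] [ 0.64  0.29 -0.53]
[ 0.5809 -0.1249  0.0792] [ 0.33  0.52 -0.62]
[ 0.5809 -0.1248  0.0776] [-0.32  1.05  0.4 ]
[ 0.581  -0.1248  0.0762] [-1.05  0.15 -0.87]
[ 0.5812 -0.1249  0.0748] [-0.29 -0.28 -0.37]
t 29.57 tcp [ 0.5812 -0.1249  0.0748] grasp [ 0.5718 -0.1205  0.0904] w 0.0367 gf 14.999976754188538 F [-0.2883 -0.2793 -0.3684]
to go (rows of 1) [0.0444 0.0171 0.0672]
```

```bash
python3 -m crank '[[[0.027,0,0.042],0],[[0,0,0],0]]' >/dev/null; python3 chk.py -0.8 && python3 -m crank '[[[0.027,0,0.042],0],[[0,0,0],0]]' >/dev/null && python3 chk.py -0.8 && python3 -m crank '[[[0.027,0,0.042],0],[[0,0,0],0]]' >/dev/null && python3 chk.py -0.8 && python3 -m crank '[[[0.027,0,0.042],0],[[0,0,0],0]]' >/dev/null && python3 chk.py -0.8 && python3 -m crank '[[[0.027,0,0.042],0],[[0,0,0],0]]' >/dev/null && python3 chk.py -0.8 && python3 -m crank '[[[0.027,0,0.042],0],[[0,0,0],0]]' >/dev/null && python3 chk.py -0.8 && python3 -m crank '[[[0.027,0,0.042],0],[[0,0,0],0]]' >/dev/null && python3 chk.py -0.8; python3 st.py .572 -.12 .088 | sed -n '1p;$p'
```

```text
[ 0.5819 -0.125   0.0741] [ 0.89 -0.07  5.02]
t 29.82 tcp [ 0.5819 -0.125   0.0741] grasp [ 0.5725 -0.1206  0.0897] w 0.0372 gf 15.000284314155579 F [ 0.8925 -0.0742  5.0237]
to go (rows of 1) [0.0498 0.0125 0.0336]
```

```bash
python3 -m crank '[[[-0.034,0,0.022],0],[[0,0,0],0]]' >/dev/null; python3 chk.py -0.8;
```

```text
[ 0.5825 -0.1253  0.0737] [-1.97 -0.14  6.61]
```

```bash
python3 -m crank '[[[0.014,0,-0.009],0],[[0,0,0],0]]' >/dev/null; python3 chk.py -0.8; python3 -m crank '[[[0.01,0,0.014],0],[[0,0,0],0]]' >/dev/null; python3 chk.py -0.8; python3 -m crank '[[[0,0,0],0],[[0,0,0],0]]' 0.25 4 >/dev/null; python3 chk.py -0.8
```

```text
[ 0.5822 -0.1252  0.0738] [ 0.6  -0.9   4.73]
[ 0.5825 -0.1253  0.0737] [-1.61 -0.32  7.9 ]
[ 0.5823 -0.1251  0.0734] [ 0.6  -0.02  5.18]
```

Balanced vertical contact and next to no sideways force, so it is seated. I release and look.

```bash
python3 -m crank '[[[0,0,0],0],[[0,0,0],0],[[0,0,0],0]]' 0.62 >/dev/null; python3 st.py | head -1; python3 -m crank '[[[0,0,-0.4],0],[[0,0,-0.8],0],[[0,0,-0.8],0],[[0,0,-0.8],0],[[0.3,0.3,-0.6],0],[[0.5,0.5,-0.6],0],[[0,0,0],0]]' >/dev/null; python3 st.py |head -2; python3 - <<'E'
from h import *
s=vision.camera("side");t=vision.camera("top")
o=np.hstack([cv2.resize(s[120:220,300:400],(400,400)),cv2.resize(t[170:270,370:470],(400,400))])
cv2.imwrite("pics/c8.png",o[:,:,::-1])
E
```

```text
t 31.2 tcp [ 0.5814 -0.1251  0.0724] grasp [ 0.572  -0.1207  0.088 ] w 0.0524 gf 0.0 F [-0.9116  0.3156 -0.8701]
t 32.08 tcp [ 0.5136 -0.0655  0.1601] grasp [ 0.5042 -0.0611  0.1757] w 0.0538 gf 0.0 F [ 0.1281 -0.1602 -0.9755]
q [ 0.7222 -0.2215 -0.8101  2.2606  0.2698  0.5408  0.8158]  tilt 33.74993133251883 az -25.10779319315575
```

View pics/c8.png

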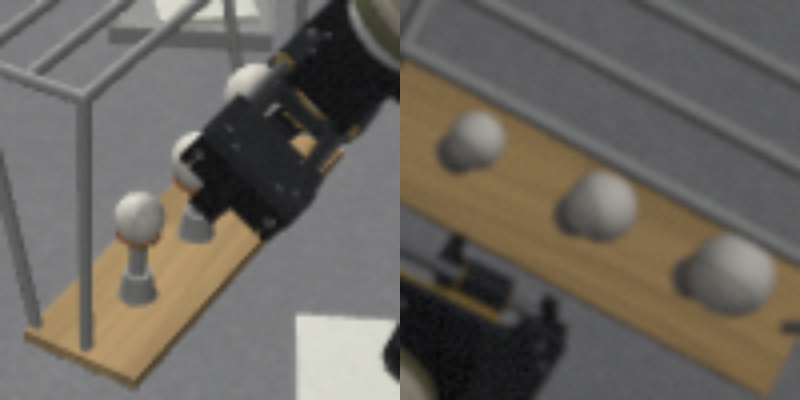

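All three balls sit in their cups: side crop small (140,218), top crop small (475,138), middle (602,205) and large (738,275). The hand is clear, so I let things settle briefly and hand in.

```bash
python3 -m crank '[[[0,0,-0.3],0],[[0,0,0],0],[[0,0,0],0],[[0,0,0],0],[[0,0,0],0],[[0,0,0],0],[[0,0,0],0],[[0,0,0],0]]' | head -1; python3 -c "from bench import r; print(r.close_job())"
```

```text
time: 33.17
the job is handed in; nothing more can be done
None
```

I set the large and small balls in their own cups by touch, left the middle ball in place and kept clear of the glasses. I handed the job in at 33.2 s; the hand-in returned no verdict.

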